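Set four wax patterns on their cooling setters

TASK

The freshly moulded pale-green wax patterns have to cool on their aluminium setters: put each of the four on the setter made for it, each bored pattern flange down over the plug that matches its bore in shape and size, and the upright bracket with its foot in the fenced nest, all seated flat on the plates and let go. The wax is brittle, so set the patterns down rather than dropping them, and leave the dark-green runner stub and pouring cup standing where they are.

Things in the scene. Friction and masses are not known exactly. Their poses are not given: they have to be found in the camera images.
- bracket: Loose pale-green wax bearing bracket upright on its foot, 75 g. Foot 70 (its x) x 40 (y) x 10 mm; above it an upright ring, outside 60, bore 36, 24 mm thick along y (bore axis y), centre z = 37, top z = 67 mm; a block lug either side out to x = +/-41, z 34-48 mm. Grip across the 24 mm near the ring's top. Fits either way round. Origin: centre of the underside; z up. 
- big_bush: Loose pale-green wax flanged bush, the larger of two, flange down, 55 g. Flange 76 mm diameter, 8 mm thick; hub 52 mm diameter up to z = 32 mm; round bore 38 mm right through. Origin: centre of the underside; z up. All patterns start in the robot's right half of the work area.
- small_bush: Loose pale-green wax flanged bush, the smaller of two, flange down, 40 g. Flange 56 mm diameter, 6 mm thick; hub 40 mm diameter up to z = 34 mm; round bore 24 mm right through. Origin: centre of the underside; z up. 
- square_housing: Loose pale-green wax square housing, flange down, 70 g. Flange 72 x 72 mm, 7 mm thick; body 55 x 55 mm up to z = 32 mm, sides along its x and y; square bore 34 x 34 mm right through. Fits in any quarter turn. Origin: centre of the underside; z up. 
- nest_setter: Aluminium setter plate 106 (its x) x 76 (y) x 10 mm, no plug, with a nest of four outward-leaning fences for the bracket's foot (long side along x): 78 x 48 mm clear at the plate, 94 x 64 mm at the fence tops, 24 mm above the bench. Bolted down. Origin: centre of the underside, at bench level; z up. A seated pattern lies flat on the plate, origin 10 mm above this one.
- big_plug_setter: Aluminium setter plate 84 x 84 x 10 mm with a lighter-coloured plug in the middle: round, thick, tapering from 31 mm diameter at the plate to 16 mm at its top, 30 mm above the bench. Bolted down. Origin: centre of the underside, at bench level; z up. A seated pattern lies flat on the plate, origin 10 mm above this one. All setters stand in the robot's left half.
- small_plug_setter: Aluminium setter plate 84 x 84 x 10 mm with a lighter-coloured plug in the middle: round, thin, tapering from 17 mm diameter at the plate to 7 mm at its top, 30 mm above the bench. Bolted down. Origin: centre of the underside, at bench level; z up. A seated pattern lies flat on the plate, origin 10 mm above this one.
- square_plug_setter: Aluminium setter plate 84 x 84 x 10 mm with a lighter-coloured plug in the middle: square (sides along the plate's x and y), tapering from 27 mm wide at the plate to 14 mm at its top, 30 mm above the bench. Bolted down. Origin: centre of the underside, at bench level; z up. A seated pattern lies flat on the plate, origin 10 mm above this one.
- runner_post: Bystander: loose dark-green wax runner stub, a square stick 22 x 22 mm, 52 mm tall, standing on end among the patterns. Origin: centre of the underside; z up. 
- pour_cup: Bystander: loose dark-green wax pouring cup, upside down, 48 mm across the bottom, narrowing to a 22 mm stem, 50 mm tall, between patterns and setters. Origin: centre of the underside; z up. All other bench gear is outside the work area: beyond x = 0.8 m, at |y| over 0.45 m or (tools lying flat) nearer the base than 0.4 m.
Mind the look-alikes: they are no part of the job. What is shaped like the bracket but pink or purple is not meant.

How it is judged:
By the outcome, as a careful person would: the job done as asked, in the order asked, and still so for the second after the job is handed in, with the robot touching nothing.
It also fails if it takes over 112 s, if anything falls off the work surface, if the arm or the gripper's body presses on something with over 40 N, if the wrist force passes 120 N, or if a joint passes its speed limit or range.

ROBOT

A 6-joint arm with a two-finger parallel gripper is mounted at the origin on the work surface. World frame = base frame: x ahead of the robot, y to its left, z up, the work surface at z = 0. Lengths are in m, angles in rad, forces in N, time in s.
With the tool pointing down it reaches from about 0.325 to 0.775 m from the base axis. Payload 9.3 kg.
Tool frame: the origin (TCP) lies at the very end of the fingers, on their centre line; the grasp point (between the pads) lies 19 mm behind it; z points along the fingers, y is the line along which they close (so a half turn about z gives the same grasp; the last joint's range is limited). The gripper opens to 85 mm and grips with 20 to 120 N. Pads are 22 mm wide; open, the fingers measure 114 mm over their backs; the gripper's body (76 mm by 85 mm) begins 54 mm behind the grasp point. The pads swing forward as they close: fully open they stand 13 mm farther back than shut.
Start: joints at [1.193, 0.259, 0.021, 1.334, 0, 1.418], TCP at [0.123, 0.536, 0.231] pointing down, gripper open.
Joint ranges: [-3.04, 3.04], [-0.91, 1.82], [-1.04, 1.36], [-1.92, 1.95], [-1.52, 1.45], [-3.14, 3.14]. Speed limits (rad/s): [2.22, 2.22, 2.79, 3.14, 3.14, 3.14].

INTERFACE

Orientations are given as a rotation vector (axis times angle).
In Python, from rig import bot, grab_frame, calibration gives the robot as it stands.
- The arm moves only by the tool arm_command, never from a script. Its argument "steps" is text: rows parted by semicolons, each of 6 numbers parted by spaces: the shift along the tool's x, y, z each as a share of 2 cm, from -1 to 1, then the turn, a rotation vector about the tool's x, y, z each as a share of 0.1 rad, from -1 to 1. In form: x y z ax ay az; .... A call has 1 to 8 rows; each row shifts and turns the commanded pose from where the row before left it, along the tool's axes as they then stand; what a row does not reach is not made up. A row lasts 1/12 s, in which the tool goes at most 41.7 mm and 7.16 degrees, less where a joint would pass 70% of its speed; a pose out of reach is approached as far as the arm can. A call with a number of a shift or a turn outside -1 to 1 is refused whole. A call with a gripper value outside its range is refused whole. "grip" is the opening, from -1 (shut) to 1 (fully open), set as the call begins (left out, the last holds). The fingers move at their own pace and stop on an object; "force" is the grip in N (left out, the last holds). Time passes only in rows, so rows that do not move let the fingers close. It gives the time, the measured TCP pose, the force, the opening and the grip force at its end, in the units of the state.
- bot.state(): the state, without advancing time (a new reading comes with each control period).
- grab_frame(name): name is "side" or "top"; returns the picture (480x640x3 uint8, red, green, blue); there is no depth.
- calibration(name): a dict with "camera_matrix" (3x3 intrinsics, pixels), "camera_from_world" (4x4, takes a point from world to camera coordinates). Camera axes: x right, y up, looking along -z (the intrinsics and any distortion apply to the point x, -y, -z); pixel columns grow to the right and rows downward; lengths in m; the calibration is good to about 2 mm. A picture is of the moment at which its call begins. calibration takes no time and is no camera call.
- bot.close_job(): hands the job in; it is judged then, once.
The state is a dict: "time": time; "joint_positions": joint angles; "qd": joint speeds; "joint_efforts": joint torques, N m; "ee_pos": TCP position; "orientation": TCP orientation; "force": force on the tool from outside, world axes, zero at the start; "torque": the same for the moment, N m; "grip_width": finger opening in m; "gripper_force": force on a finger pad.
Only numpy, scipy, OpenCV 4.12 (cv2) and the standard library are available. Lean on these libraries where they do the work, as an engineer would, in place of code of your own. Each camera call takes 0.05 s, during which the arm holds its last target. There are 200 camera calls.

## Working session

There is one attempt and no reset: what is moved stays moved. The work goes in short steps, Python scripts to look and compute and a tool call to move; the robot and the scene stay as the last step left them, time stands still between calls to the robot, and variables do not carry over. Pictures are saved under pics/ and viewed, at most 14 in all, crops included, and the job is handed in when it is done.

Besides the shell and the picture viewer there is one more tool, called after ">>>" as a command line: name --argument value ..., lists and objects as JSON in quotes. arm_command: Moves the arm, as the interface text tells. Its arguments: {"type":"object","properties":{"steps":{"type":"string"},"grip":{"type":"number"},"force":{"type":"number"}},"required":["steps"]}

```bash
ls; mkdir -p pics
python3 - <<'E'
from rig import bot, grab_frame, calibration
import cv2, numpy as np
for n in ("side","top"):
    f=grab_frame(n); cv2.imwrite(f"pics/{n}0.png",f[:,:,::-1]); c=calibration(n); print(n,c)
print(bot.state())
E
```

```text
pics
side {'camera_matrix': array([[483.71402433,   0.        , 315.69505467],
       [  0.        , 483.71402433, 231.71634472],
       [  0.        ,   0.        ,   1.        ]]), 'camera_from_world': array([[ 0.71189366, -0.70226798, -0.00520526, -0.41138679],
       [ 0.51007691,  0.51194521,  0.69118279, -0.31616171],
       [-0.48273074, -0.49470373,  0.72266123, -0.68369201],
       [ 0.        ,  0.        ,  0.        ,  1.        ]])}
top {'camera_matrix': array([[444.38845925,   0.        , 325.02860329],
       [  0.        , 444.38845925, 246.26828498],
       [  0.        ,   0.        ,   1.        ]]), 'camera_from_world': array([[ 2.55529316e-02, -9.99671874e-01,  1.78641286e-03,
        -3.48945705e-02],
       [ 9.97133163e-01,  2.56152715e-02,  7.11991072e-02,
        -6.09512893e-01],
       [-7.12215044e-02, -3.80544059e-05,  9.97460523e-01,
        -9.98813725e-01],
       [ 0.00000000e+00,  0.00000000e+00,  0.00000000e+00,
         1.00000000e+00]])}
{'time': 0.1, 'joint_positions': array([ 1.19345531e+00,  2.59135199e-01,  2.08402499e-02,  1.33370402e+00,
       -4.27274195e-06,  1.41818820e+00]), 'qd': array([ 0.00086699, -0.0015054 ,  0.00119776, -0.00038882, -0.00252813,
       -0.00118327]), 'joint_efforts': array([ 5.50721117e-03, -5.56693089e+01,  3.45072162e+01,  1.16049265e-02,
       -8.50710103e-05,  2.05678572e-05]), 'ee_pos': array([0.12248151, 0.53593015, 0.23072802]), 'orientation': array([-3.52232286e-01, -3.12147090e+00,  1.82474699e-03]), 'force': array([ 0.06553677,  0.27583512, -0.52854997]), 'torque': array([-0.08329391,  0.00696617,  0.05539134]), 'gripper_force': 0.0, 'grip_width': 0.08530222612728526}
```

View pics/top0.png

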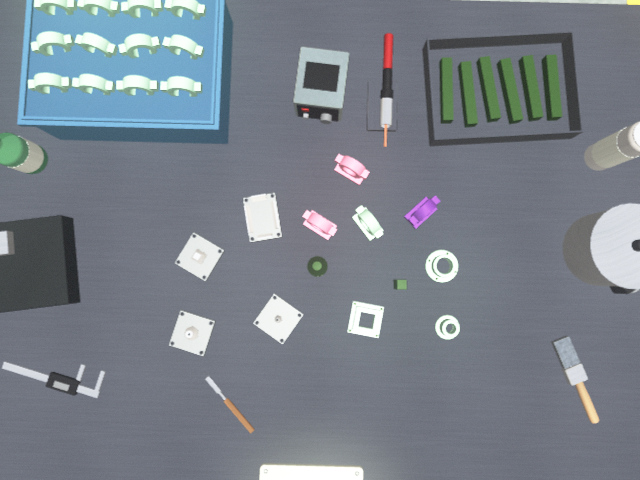

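View pics/side0.png

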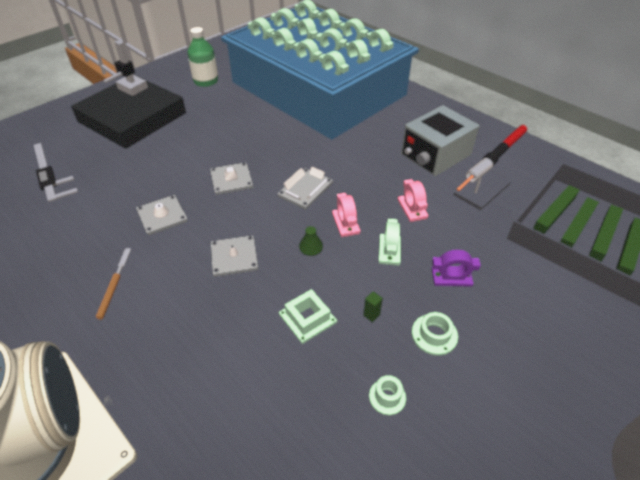

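The top view shows these pale-green things:
- bracket at (368,222)
- big bush at (442,266)
- small bush at (448,327)
- housing at (366,319)

The setters are:
- nest at (263,217)
- plug plates at (200,256), (192,333) and (278,319)

Look-alikes are pink brackets at (320,224) and (351,168), a purple one at (423,211), and the brackets in the blue crate. The bystanders are the cup at (317,266) and the stub at (401,285).

Run:
```python
import cv2, numpy as np
t=cv2.imread("pics/top0.png"); s=cv2.imread("pics/side0.png")
cv2.imwrite("pics/topc.png",cv2.resize(t[160:360,160:480],None,fx=2.5,fy=2.5,interpolation=cv2.INTER_CUBIC))
cv2.imwrite("pics/sidec.png",cv2.resize(s[150:430,120:500],None,fx=2.1,fy=2.1,interpolation=cv2.INTER_CUBIC))
for n,im in (("top",t),("side",s)):
    h=cv2.cvtColor(im,cv2.COLOR_BGR2HSV)
    g=cv2.inRange(h,(45,15,120),(85,120,255)); w=cv2.inRange(h,(0,0,125),(180,14 if n=="top" else 25,255))
    for k,m in (("green",g),("grey",w)):
        cs,hi=cv2.findContours(m,cv2.RETR_CCOMP,cv2.CHAIN_APPROX_NONE)
        for c in cs:
            a=cv2.contourArea(c); (x,y),_,_=r=cv2.minAreaRect(c)
            if a>60 and 120<x<500 and 140<y<430: print(n,k,int(a),np.round(r[0],1),np.round(r[1],1),round(r[2],1))
```

```text
top green 90 [401.5 284. ] [10.  9.] 90.0
top green 307 [368.9 221.6] [37.2 14.8] 53.1
top green 170 [370.3 221.3] [17.7 11.3] 45.0
top grey 77 [215.6 387.4] [28.6  4.9] 51.8
top grey 398 [447. 327.] [22. 22.] 90.0
top grey 114 [450.5 328. ] [12. 12.] 45.0
top grey 77 [443.3 325.2] [ 9.7 18.4] 21.8
top grey 1343 [191.6 332.7] [37.  38.3] 18.4
top grey 935 [365.3 319.2] [32.1 31.9] 10.5
top grey 245 [366.5 320.3] [16.5 16.9] 11.3
top grey 1332 [277.9 318.4] [37.3 37.5] 35.5
top grey 739 [441.5 265.5] [31. 31.] 90.0
top grey 256 [444.3 265.8] [18.4 17.7] 45.0
top grey 82 [434.9 266.4] [22.2 10.1] 84.3
top grey 1299 [199.  256.1] [36.9 37.2] 31.0
top grey 317 [367.2 222.6] [37.1 19. ] 49.1
top grey 1447 [262.  216.9] [45.8 33.5] 80.9
side green 1178 [387.2 395.4] [40.2 37.6] 63.4
side green 1590 [434.7 333.7] [46.8 43.4] 59.0
side green 105 [435.5 329.5] [17.4  8.5] 26.6
side green 1811 [306.7 315.1] [45.9 45.2] 55.0
side green 81 [307.3 312.2] [ 7.9 12.7] 59.0
side green 885 [389.5 241.5] [47. 23.] 90.0
side grey 133 [122.9 259.7] [ 6.8 27.3] 23.2
side grey 1448 [232.9 254.4] [34.6 46.1] 81.9
side grey 110 [392.6 233. ] [11.5 13. ] 7.1
side grey 1127 [161.1 212.9] [28.8 44.8] 70.6
side grey 1237 [303.6 185.3] [33.4 49.2] 46.5
side grey 907 [230.8 176.7] [25.7 39.6] 79.4
side grey 268 [478.7 169.2] [12.4 29.5] 50.7
```

View pics/topc.png

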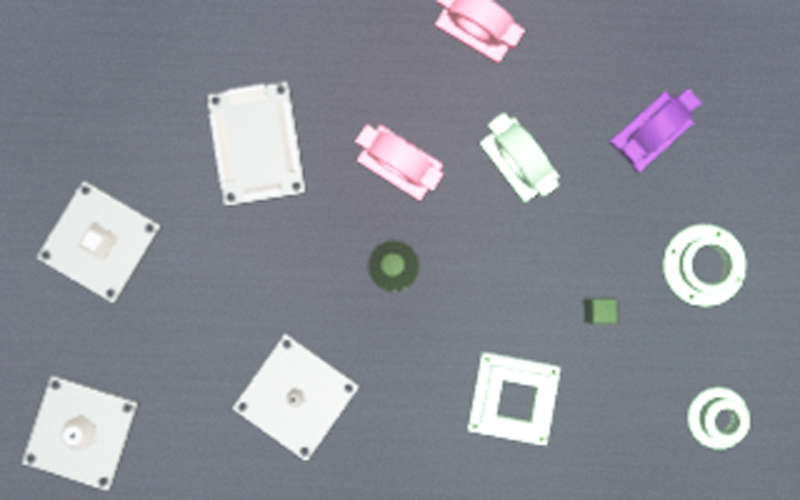

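View pics/sidec.png

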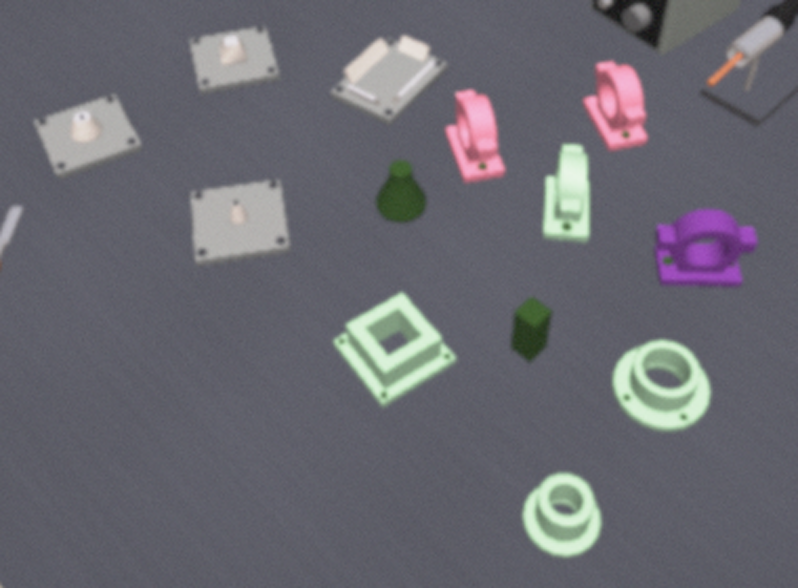

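The crops settle the choice. In the top crop, the bracket is at (520,157), pale green and standing alone. The big bush bore is at (711,265), the small bush bore at (727,420), and the housing bore at (516,402). The plug plates are square at (92,240), thick round at (72,435) and thin round at (295,397), with the nest at (256,144). The pink and purple brackets aren't wanted.

I'll start the reach with a safe transit at height.

>>> arm_command --steps "-1 0.2 0 0 0 0;-1 0.2 0 0 0 0;-1 0.2 0 0 0 0;-1 0.2 0 0 0 0;-1 0.2 0 0 0 0;-1 0.2 0 0 0 0;-1 0.2 0 0 0 0;-1 0.2 0 0 0 0"

```text
time: 0.77
ee_pos: [0.2866, 0.5314, 0.2309]
orientation: [-0.352, -3.121, 0.001]
force: [-0.6, 1.0, -0.3]
grip_width: 0.0853
gripper_force: 0.0
```

```bash
cat > h.py <<'E'
from rig import bot, grab_frame, calibration
import cv2, numpy as np
from scipy.spatial.transform import Rotation as R
def P(n):
    c=calibration(n); return c["camera_matrix"]@np.diag([1,-1,-1])@c["camera_from_world"][:3]
PT,PS=P("top"),P("side")
def tri(t,s):
    x=cv2.triangulatePoints(PT,PS,np.array(t,float).reshape(-1,2).T,np.array(s,float).reshape(-1,2).T)
    return (x[:3]/x[3]).T
def proj(M,X):
    x=M@np.r_[X,1]; return x[:2]/x[2]
def onplane(M,uv,z):
    A=np.c_[M[:,0],M[:,1],M[:,2]*z+M[:,3]]; x=np.linalg.solve(A,[uv[0],uv[1],1]); return np.r_[x[:2]/x[2],z]
def plan(x,y,z,yaw):
    "yaw: wanted world angle (deg) of the finger line, mod 180; prints totals in row units"
    s=bot.state(); r=R.from_rotvec(s["orientation"]).as_matrix()
    b=np.radians(yaw); cur=np.arctan2(r[1,1],r[0,1]); d=(b-cur+np.pi/2)%np.pi-np.pi/2
    ty=np.array([np.cos(cur+d),np.sin(cur+d),0]); tz=np.array([0,0,-1.]); W=np.c_[np.cross(ty,tz),ty,tz]
    dr=R.from_matrix(r.T@W).as_rotvec()/0.1
    dp=np.array([x,y,z])-s["ee_pos"]
    print("at",s["ee_pos"].round(4),"world d mm",(dp*1e3).round(1)," shift units now-axes",(r.T@dp/.02).round(2),"after-turn axes",(W.T@dp/.02).round(2),"turn",dr.round(2),"q1,q6",s["joint_positions"][[0,5]].round(2))
E
python3 - <<'E'
from h import *
T=lambda a:np.array(a,float)/2.5+[160-.3,160-.3]
S=lambda a:np.array(a,float)/2.1+[120-.26,150-.26]
pl={"sq":([(86,189),(153,228),(110,293),(45,255)],[(265,32),(271,72),(204,83),(196,38)],(92,240),(231,40)),
"big":([(55,384),(129,407),(105,484),(29,459)],[(112,103),(133,138),(61,165),(42,125)],(72,435),(83,117)),
"small":([(287,343),(349,387),(305,452),(240,407)],[(274,185),(281,241),(200,253),(197,195)],(295,397),(238,203))}
for k,(t,s,pt,ps) in pl.items():
    X=tri(T(t),S(s)); print(k,X.round(4).tolist(),"mean",X.mean(0).round(4),"tip",tri(T(pt),S(ps)).round(4))
    Y=np.array([onplane(PT,p,.01) for p in T(t)]); d=Y[1]-Y[0]; d2=Y[2]-Y[3]
    print("  plane",Y.mean(0).round(4),"yaw",np.degrees(np.arctan2(*(d+d2)[1::-1])).round(1),"sides",np.linalg.norm(Y-np.roll(Y,1,0),axis=1).round(3))
t=T([(281,90),(297,187),(230,198),(215,100)]);s=S([(437,66),(389,113),(338,92)])
X=tri(t[:3],s);Y=np.array([onplane(PT,p,.01) for p in t]);print("nest",X.round(4).tolist(),"plane",Y.mean(0).round(4),"long yaw",np.degrees(np.arctan2(*((Y[0]-Y[1])+(Y[3]-Y[2]))[1::-1])).round(1),np.linalg.norm(Y-np.roll(Y,1,0),axis=1).round(3))
for k,t,s,z in (("bigbush",(444.3,265.8),S((665,373)),.032),("smallbush",(450.5,328),S((565,497)),.034),("house",(366.5,320.3),S((394,333)),.032)):
    print(k,tri(t,s).round(4),"plane",onplane(PT,t,z).round(4))
for k,t,z in (("bigfl",(441.5,265.5),.004),("smfl",(447,327),.003),("housefl",(365.3,319.2),.0035)): print(k,onplane(PT,t,z).round(4))
# housing flange corners, from top crop
t=T([(484,353),(560,367),(546,445),(469,430)]);Y=np.array([onplane(PT,p,.007) for p in t]);d=Y[1]-Y[0]+Y[2]-Y[3]
print("house corners",Y.mean(0).round(4),np.degrees(np.arctan2(d[1],d[0])).round(1),np.linalg.norm(Y-np.roll(Y,1,0),axis=1).round(3))
print("br lug",tri(T((553,191)),S((571,199))).round(4),"foot",tri(T([(524,201),(481,149)]),S([(545,236),(546,178)])).round(4))
a,b=onplane(PT,T((495,120)),.048),onplane(PT,T((552,191)),.048);print("lugs",a,b,(a+b)/2,np.degrees(np.arctan2(*(a-b)[1::-1])),np.linalg.norm(a-b))
print("cup",onplane(PT,T((392,265)),.05),"post",onplane(PT,T((604,311)),.052))
E
```

```text
sq [[0.6304, 0.2864, 0.0049], [0.5925, 0.2239, 0.0076], [0.5317, 0.2609, 0.0069], [0.5656, 0.3202, 0.014]] mean [0.5801 0.2728 0.0084] tip [[0.5798 0.2729 0.0301]]
  plane [0.5806 0.272  0.01  ] yaw -118.5 sides [0.072 0.073 0.072 0.07 ]
big [[0.4474, 0.3085, 0.0022], [0.4286, 0.2366, 0.0143], [0.3589, 0.2555, 0.0132], [0.3783, 0.3288, 0.0036]] mean [0.4033 0.2823 0.0083] tip [[0.4043 0.2831 0.0278]]
  plane [0.404  0.2813 0.01  ] yaw -106.0 sides [0.072 0.071 0.073 0.073]
small [[0.4902, 0.0951, 0.0076], [0.4511, 0.0369, 0.0076], [0.3907, 0.0756, 0.009], [0.4307, 0.1362, 0.0077]] mean [0.4407 0.0859 0.008 ] tip [[0.4425 0.0842 0.0281]]
  plane [0.4419 0.0849 0.01  ] yaw -123.2 sides [0.072 0.07  0.071 0.072]
nest [[0.7263, 0.1095, 0.0045], [0.6355, 0.0902, 0.0084], [0.6233, 0.1534, 0.0045]] plane [0.6754 0.1295 0.01  ] long yaw 11.0 [0.062 0.093 0.063 0.093]
bigbush [[ 0.5714 -0.2919  0.0238]] plane [ 0.572  -0.2908  0.032 ]
smallbush [[ 0.4318 -0.3045  0.032 ]] plane [ 0.433 -0.305  0.034]
house [[ 0.4442 -0.1165  0.028 ]] plane [ 0.4451 -0.1167  0.032 ]
bigfl [ 0.5735 -0.2918  0.004 ]
smfl [ 0.4319 -0.3057  0.003 ]
housefl [ 0.445  -0.1166  0.0035]
house corners [ 0.4454 -0.117   0.007 ] -99.2 [0.072 0.071 0.072 0.072]
br lug [[ 0.6325 -0.1415  0.0621]] foot [[ 0.6286 -0.1225  0.    ]
 [ 0.6761 -0.0812  0.0106]]
lugs [ 0.69725555 -0.09058503  0.048     ] [ 0.63436915 -0.14298665  0.048     ] [ 0.66581235 -0.11678584  0.048     ] 39.80357460418891 0.08185737163805339
cup [ 0.56435498 -0.00140153  0.05      ] post [ 0.52838255 -0.19034651  0.052     ]
```

The points hold up:
- plates z≈8–10 mm, plug tips ≈28–30 mm
- bush and housing rims 24–32 mm
- lug span 82 mm
- flange and plate sides 72 mm

Next is the transit to the big bush.

>>> arm_command --steps "-0.62 -1 0.1 0 0 0;-0.62 -1 0.1 0 0 0;-0.62 -1 0.1 0 0 0;-0.62 -1 0.1 0 0 0;-0.62 -1 0.1 0 0 0;-0.62 -1 0.1 0 0 0;-0.62 -1 0.1 0 0 0;-0.62 -1 0.1 0 0 0"

```text
time: 1.43
ee_pos: [0.3468, 0.3524, 0.2149]
orientation: [-0.352, -3.121, 0.001]
force: [0.7, 0.4, -0.1]
grip_width: 0.0855
gripper_force: 0.0
```

>>> arm_command --steps "-0.62 -1 0.1 0 0 0;-0.62 -1 0.1 0 0 0;-0.62 -1 0.1 0 0 0;-0.62 -1 0.1 0 0 0;-0.62 -1 0.1 0 0 0;-0.62 -1 0.1 0 0 0;-0.62 -1 0.1 0 0 0;-0.62 -1 0.1 0 0 0"

```text
time: 2.1
ee_pos: [0.4078, 0.1744, 0.199]
orientation: [-0.352, -3.121, 0.0]
force: [-0.8, 0.4, 0.1]
grip_width: 0.0854
gripper_force: 0.0
```

>>> arm_command --steps "-0.62 -1 0.1 0 0 0;-0.62 -1 0.1 0 0 0;-0.62 -1 0.1 0 0 0;-0.62 -1 0.1 0 0 0;-0.62 -1 0.1 0 0 0;-0.62 -1 0.1 0 0 0;-0.62 -1 0.1 0 0 0;-0.62 -1 0.1 0 0 0"

```text
time: 2.77
ee_pos: [0.4689, -0.0037, 0.183]
orientation: [-0.353, -3.121, -0.0]
force: [0.4, -0.7, -0.2]
grip_width: 0.0853
gripper_force: 0.0
```

>>> arm_command --steps "-0.62 -1 0.1 0 0 0;-0.62 -1 0.1 0 0 0;-0.62 -1 0.1 0 0 0;-0.62 -1 0.1 0 0 0;-0.62 -1 0.1 0 0 0;-0.62 -1 0.1 0 0 0;-0.62 -1 0.1 0 0 0;-0.62 -1 0.1 0 0 0"

```text
time: 3.43
ee_pos: [0.5299, -0.1818, 0.1668]
orientation: [-0.352, -3.121, -0.0]
force: [0.5, 0.1, 0.5]
grip_width: 0.0858
gripper_force: 0.0
```

>>> arm_command --steps "-0.62 -1 0.1 0 0 0;-0.62 -1 0.1 0 0 0;-0.62 -1 0.1 0 0 0;-0.62 -1 0.1 0 0 0;0 0 0 0 0 0"

```text
time: 3.85
ee_pos: [0.561, -0.2732, 0.1577]
orientation: [-0.356, -3.12, 0.0]
force: [0.2, -0.4, -1.1]
grip_width: 0.0856
gripper_force: 0.0
```

>>> arm_command --steps "-0.38 -0.37 1 0 0 0;-0.38 -0.38 1 0 0 0;0 0 1 0 0 0;0 0 1 0 0 0;0 0 1 0 0 0;0 0 1 0 0 0;0 0 0.7 0 0 0;0 0 0.6 0 0 0"

```text
time: 4.52
ee_pos: [0.5711, -0.2867, 0.0116]
orientation: [-0.352, -3.12, -0.002]
force: [-0.2, 0.6, 0.6]
grip_width: 0.0853
gripper_force: 0.0
```

>>> arm_command --steps "0 0 0 0 0 0;0 0 0 0 0 0;0 0 0 0 0 0;0 0 0 0 0 0;0 0 0 0 0 0;0 0 0 0 0 0;0 0 0 0 0 0;0 0 0 0 0 0" --grip -0.2 --force 30

```text
time: 5.18
ee_pos: [0.5723, -0.2879, 0.0144]
orientation: [0.352, 3.12, -0.001]
force: [0.5, 1.8, 6.1]
grip_width: 0.0514
gripper_force: 31.8
```

>>> arm_command --steps "0 0 -0.3 0 0 0;0 0 -0.6 0 0 0;0 0 -1 0 0 0;0 0 -1 0 0 0;0 0 -1 0 0 0;0 0 -1 0 0 0;0 0 -1 0 0 0;0 0 0 0 0 0"

```text
time: 5.85
ee_pos: [0.5732, -0.2886, 0.1359]
orientation: [0.352, 3.116, -0.005]
force: [0.3, -0.7, -0.1]
grip_width: 0.0515
gripper_force: 31.5
```

Run:
```python
from h import *
print(bot.state()["force"])
f=grab_frame("side"); c=f[200:420,320:560]; cv2.imwrite("pics/s1.png",cv2.resize(c,None,fx=2.5,fy=2.5,interpolation=cv2.INTER_CUBIC)[:,:,::-1])
plan(.404,.282,.12,77.1)
```

```text
[ 0.34134895 -0.68743661 -0.05008274]
at [ 0.5727 -0.2883  0.1338] world d mm [-168.7  570.3  -13.8]  shift units now-axes [14.58 25.92  0.59] after-turn axes [14.59 25.91  0.69] turn [-0.02  0.04  0.  ] q1,q6 [-0.6  -0.37]
```

View pics/s1.png

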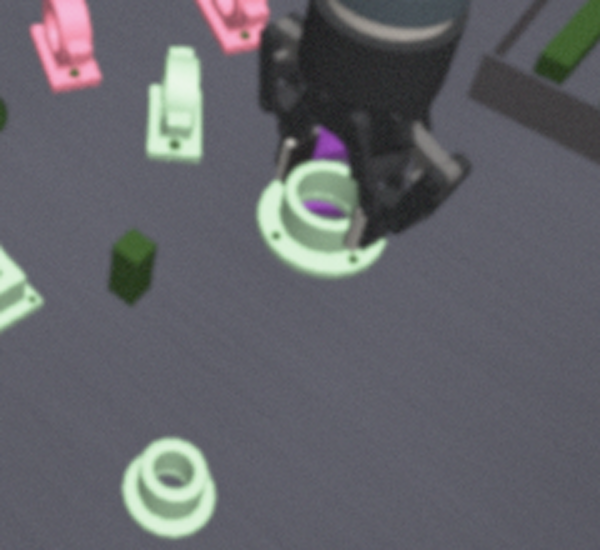

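The bush hangs level in the fingers at crop (325,215). The small bush, stub and bracket haven't moved. Now I'll carry it to the thick round plug.

>>> arm_command --steps "0.56 1 0 0 0 0;0.56 1 0 0 0 0;0.56 1 0 0 0 0;0.56 1 0 0 0 0;0.56 1 0 0 0 0;0.56 1 0 0 0 0;0.56 1 0 0 0 0;0.56 1 0 0 0 0"

```text
time: 6.57
ee_pos: [0.5191, -0.1106, 0.1304]
orientation: [-0.353, -3.12, -0.001]
force: [-0.0, 0.6, -0.6]
grip_width: 0.0512
gripper_force: 31.5
```

>>> arm_command --steps "0.56 1 0 0 0 0;0.56 1 0 0 0 0;0.56 1 0 0 0 0;0.56 1 0 0 0 0;0.56 1 0 0 0 0;0.56 1 0 0 0 0;0.56 1 0 0 0 0;0.56 1 0 0 0 0"

```text
time: 7.23
ee_pos: [0.4674, 0.0652, 0.1305]
orientation: [-0.352, -3.12, 0.0]
force: [0.1, 0.5, -0.8]
grip_width: 0.0511
gripper_force: 31.5
```

>>> arm_command --steps "0.56 1 0 0 0 0;0.56 1 0 0 0 0;0.56 1 0 0 0 0;0.56 1 0 0 0 0;0.56 1 0 0 0 0;0.56 1 0 0 0 0;0.56 1 0 0 0 0;0.56 1 0 0 0 0"

```text
time: 7.9
ee_pos: [0.4158, 0.2409, 0.1305]
orientation: [-0.352, -3.121, 0.001]
force: [0.5, -0.2, -0.9]
grip_width: 0.0508
gripper_force: 31.5
```

>>> arm_command --steps "0.5 0.9 0.5 0 0 0;0.5 0.9 0.5 0 0 0;0 0 1 0 0 0;0 0 0.5 0 0 0;0 0 0 0 0 0"

```text
time: 8.32
ee_pos: [0.4034, 0.2793, 0.0786]
orientation: [-0.35, -3.118, 0.004]
force: [-0.5, 0.6, -1.1]
grip_width: 0.0513
gripper_force: 31.5
```

Run:
```python
from h import *
f=grab_frame("side"); c=f[110:290,80:320]; cv2.imwrite("pics/s2.png",cv2.resize(c,None,fx=3.3,fy=3.3,interpolation=cv2.INTER_CUBIC)[:,:,::-1])
f=grab_frame("top"); cv2.imwrite("pics/t2.png",cv2.resize(f[230:430,100:340],None,fx=3,fy=3,interpolation=cv2.INTER_CUBIC)[:,:,::-1])
plan(.404,.282,.0244,77.1)
```

```text
at [0.4049 0.2795 0.0809] world d mm [ -0.9   2.5 -56.5]  shift units now-axes [0.07 0.12 2.82] after-turn axes [0.07 0.11 2.82] turn [-0.01 -0.01  0.  ] q1,q6 [0.43 0.66]
```

View pics/s2.png

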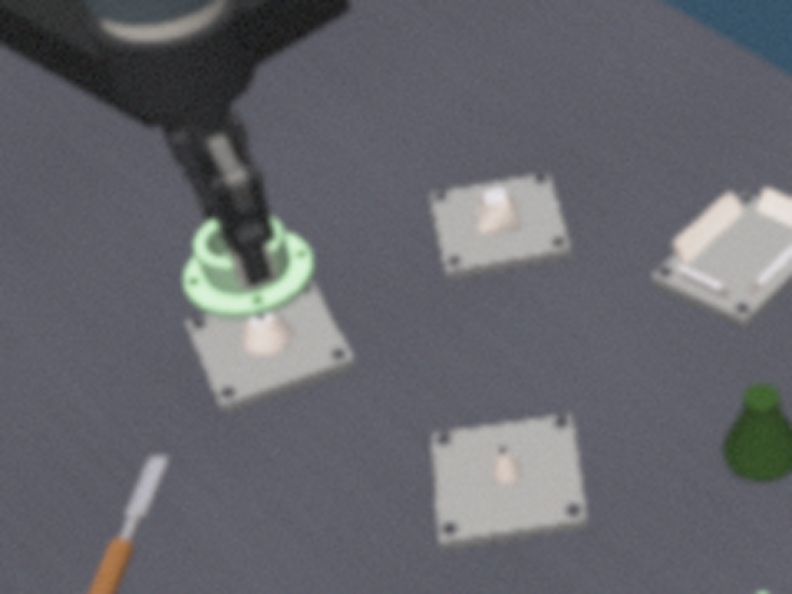

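Run:
```python
from h import *
a=np.linspace(0,6.283,200); c=bot.state()["ee_pos"]; print(c)
for dz in (-.006,-.014):
    q=np.array([proj(PS,c+[.038*np.cos(t),.038*np.sin(t),dz]) for t in a]); q=(q-[80-.35,110-.35])*3.3
    print("pred flange",dz,q.min(0).round(0),q.max(0).round(0))
```

```text
[0.40491005 0.27945433 0.08087973]
pred flange -0.006 [184. 221.] [313. 304.]
pred flange -0.014 [188. 231.] [316. 314.]
```

View pics/t2.png

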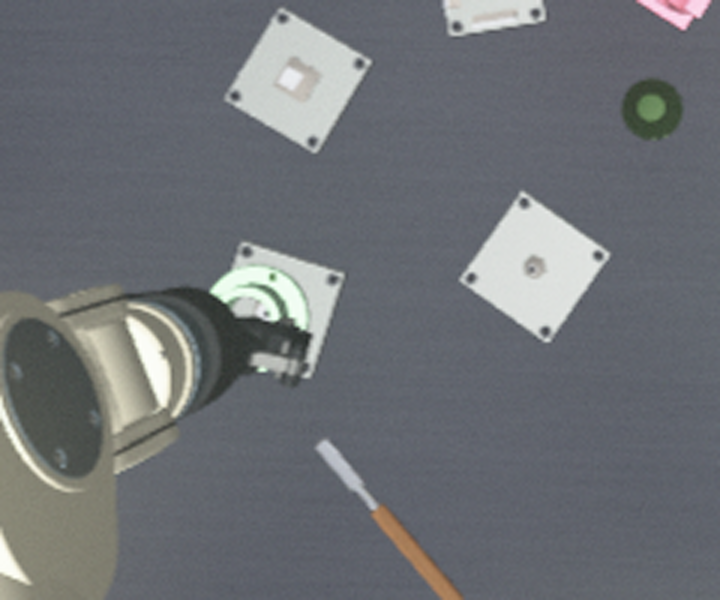

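Both views put the held flange within about 1 mm of the prediction, and the plug shows inside the bore in the top view at (265,312). Lowering.

>>> arm_command --steps "0.07 0.12 0.4 0 0 0;0 0 0.6 0 0 0;0 0 0.6 0 0 0;0 0 0.5 0 0 0;0 0 0.3 0 0 0;0 0 0.2 0 0 0;0 0 0.1 0 0 0;0 0 0 0 0 0"

```text
time: 9.08
ee_pos: [0.4046, 0.2823, 0.0273]
orientation: [0.353, 3.122, 0.0]
force: [-0.1, 0.1, -1.3]
grip_width: 0.051
gripper_force: 31.5
```

>>> arm_command --steps "0 0 0.05 0 0 0;0 0 0.05 0 0 0;0 0 0 0 0 0;0 0 0 0 0 0"

```text
time: 9.42
ee_pos: [0.4046, 0.2824, 0.0255]
orientation: [0.352, 3.121, 0.0]
force: [-0.3, -0.0, -1.1]
grip_width: 0.0513
gripper_force: 31.5
```

>>> arm_command --steps "0 0 0.05 0 0 0;0 0 0.03 0 0 0;0 0 0 0 0 0;0 0 0 0 0 0"

```text
time: 9.75
ee_pos: [0.4047, 0.2824, 0.0243]
orientation: [0.352, 3.121, 0.001]
force: [-1.8, -0.4, 7.3]
grip_width: 0.0515
gripper_force: 32.1
```

Contact on the plate at TCP z≈24.4 mm, as expected. Releasing and retracting.

>>> arm_command --steps "0 0 0 0 0 0;0 0 0 0 0 0;0 0 0 0 0 0;0 0 0 0 0 0;0 0 0 0 0 0;0 0 0 0 0 0" --grip 0.9

```text
time: 10.25
ee_pos: [0.4045, 0.2823, 0.0236]
orientation: [-0.352, -3.122, 0.0]
force: [0.5, 0.3, 0.8]
grip_width: 0.0808
gripper_force: 0.0
```

>>> arm_command --steps "0 0 -0.3 0 0 0;0 0 -0.7 0 0 0;0 0 -1 0 0 0;0 0 -1 0 0 0;0 0 -1 0 0 0;0 0 -1 0 0 0;0 0 0 0 0 0;0 0 0 0 0 0"

```text
time: 10.92
ee_pos: [0.405, 0.2826, 0.1249]
orientation: [0.352, 3.12, 0.002]
force: [-0.1, 0.2, -1.2]
grip_width: 0.0813
gripper_force: 0.0
```

Run:
```python
from h import *
plan(.4325,-.305,.13,77)
```

```text
at [0.405  0.2826 0.1249] world d mm [  27.5 -587.6    5.1]  shift units now-axes [ -7.89 -28.33  -0.29] after-turn axes [ -7.95 -28.32  -0.26] turn [0.02 0.02 0.02] q1,q6 [0.44 0.66]
```

>>> arm_command --steps "-0.28 -1 0 0 0 0;-0.28 -1 0 0 0 0;-0.28 -1 0 0 0 0;-0.28 -1 0 0 0 0;-0.28 -1 0 0 0 0;-0.28 -1 0 0 0 0;-0.28 -1 0 0 0 0;-0.28 -1 0 0 0 0"

```text
time: 11.58
ee_pos: [0.4118, 0.1154, 0.1228]
orientation: [-0.352, -3.12, 0.0]
force: [0.8, -0.5, 0.3]
grip_width: 0.0813
gripper_force: 0.0
```

>>> arm_command --steps "-0.28 -1 0 0 0 0;-0.28 -1 0 0 0 0;-0.28 -1 0 0 0 0;-0.28 -1 0 0 0 0;-0.28 -1 0 0 0 0;-0.28 -1 0 0 0 0;-0.28 -1 0 0 0 0;-0.28 -1 0 0 0 0"

```text
time: 12.25
ee_pos: [0.4199, -0.0505, 0.1228]
orientation: [-0.352, -3.12, -0.0]
force: [0.5, 0.7, -0.1]
grip_width: 0.0814
gripper_force: 0.0
```

>>> arm_command --steps "-0.28 -1 0 0 0 0;-0.28 -1 0 0 0 0;-0.28 -1 0 0 0 0;-0.28 -1 0 0 0 0;-0.28 -1 0 0 0 0;-0.28 -1 0 0 0 0;-0.28 -1 0 0 0 0;-0.28 -1 0 0 0 0"

```text
time: 12.92
ee_pos: [0.4279, -0.2163, 0.1227]
orientation: [-0.353, -3.12, -0.001]
force: [0.6, 0.1, 0.5]
grip_width: 0.0811
gripper_force: 0.0
```

>>> arm_command --steps "-0.28 -1 0.3 0 0 0;-0.28 -1 0.3 0 0 0;-0.28 -1 0.3 0 0 0;-0.28 -1 0.3 0 0 0;-0.1 -0.3 0 0 0 0;0 0 0 0 0 0;0 0 0 0 0 0;0 0 0 0 0 0"

```text
time: 13.58
ee_pos: [0.433, -0.3038, 0.0997]
orientation: [-0.352, -3.121, -0.001]
force: [-0.7, 0.5, 0.8]
grip_width: 0.081
gripper_force: 0.0
```

Run:
```python
from h import *
plan(.4325,-.305,.013,77)
f=grab_frame("side"); c=f[110:290,80:320]; cv2.imwrite("pics/s3.png",cv2.resize(c,None,fx=2.5,fy=2.5,interpolation=cv2.INTER_CUBIC)[:,:,::-1])
```

```text
at [ 0.433  -0.3038  0.0997] world d mm [ -0.5  -1.2 -86.7]  shift units now-axes [ 0.01 -0.07  4.33] after-turn axes [ 0.01 -0.07  4.33] turn [ 0.01 -0.01  0.03] q1,q6 [-0.77 -0.55]
```

View pics/s3.png

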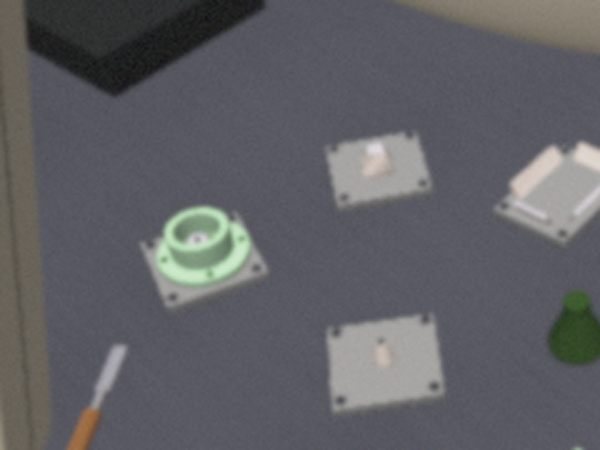

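The big bush sits flat and centred on its plate, with the plug tip inside the bore at (198,240). Now gripping the small bush.

>>> arm_command --steps "0 -0.07 1 0 0 0;0 0 1 0 0 0;0 0 1 0 0 0;0 0 0.8 0 0 0;0 0 0.5 0 0 0;0 0 0 0 0 0"

```text
time: 14.13
ee_pos: [0.4322, -0.3047, 0.0123]
orientation: [-0.351, -3.12, -0.003]
force: [0.1, -0.3, 0.1]
grip_width: 0.081
gripper_force: 0.0
```

>>> arm_command --steps "0 0 0 0 0 0;0 0 0 0 0 0;0 0 0 0 0 0;0 0 0 0 0 0;0 0 0 0 0 0;0 0 0 0 0 0;0 0 0 0 0 0;0 0 0 0 0 0" --grip -0.3 --force 30

```text
time: 14.8
ee_pos: [0.4334, -0.3066, 0.015]
orientation: [0.352, 3.12, -0.002]
force: [-0.7, 1.9, 5.7]
grip_width: 0.039
gripper_force: 29.7
```

>>> arm_command --steps "0 0 -0.3 0 0 0;0 0 -0.6 0 0 0;0 0 -1 0 0 0;0 0 -1 0 0 0;0 0 -1 0 0 0;0 0 -1 0 0 0;0 0 -0.6 0 0 0;0 0 0 0 0 0"

```text
time: 15.47
ee_pos: [0.4338, -0.3072, 0.127]
orientation: [0.352, 3.118, -0.005]
force: [0.8, -0.0, -2.1]
grip_width: 0.039
gripper_force: 30.3
```

Run:
```python
from h import *
plan(.442,.085,.13,77)
```

```text
at [ 0.4338 -0.3072  0.127 ] world d mm [  8.2 392.2   3. ]  shift units now-axes [ 3.97 19.21 -0.22] after-turn axes [ 4.01 19.2  -0.15] turn [-0.03  0.04  0.02] q1,q6 [-0.77 -0.55]
```

>>> arm_command --steps "0.21 1 0 0 0 0;0.21 1 0 0 0 0;0.21 1 0 0 0 0;0.21 1 0 0 0 0;0.21 1 0 0 0 0;0.21 1 0 0 0 0;0.21 1 0 0 0 0;0.21 1 0 0 0 0"

```text
time: 16.13
ee_pos: [0.4353, -0.1416, 0.1232]
orientation: [-0.353, -3.121, -0.0]
force: [0.9, -0.1, 0.8]
grip_width: 0.0391
gripper_force: 30.3
```

>>> arm_command --steps "0.21 1 0 0 0 0;0.21 1 0 0 0 0;0.21 1 0 0 0 0;0.21 1 0 0 0 0;0.21 1 0 0 0 0;0.21 1 0 0 0 0;0.21 1 0 0 0 0;0.21 1 0 0 0 0"

```text
time: 16.8
ee_pos: [0.4382, 0.0218, 0.1233]
orientation: [-0.352, -3.121, 0.0]
force: [0.1, -0.3, -0.5]
grip_width: 0.039
gripper_force: 30.3
```

>>> arm_command --steps "0.21 1 0.5 0 0 0;0.21 1 0.5 0 0 0;0.21 1 0.5 0 0 0;0 0.2 0.5 0 0 0;0 0 0.5 0 0 0;0 0 0 0 0 0;0 0 0 0 0 0;0 0 0 0 0 0"

```text
time: 17.47
ee_pos: [0.4407, 0.0857, 0.0739]
orientation: [0.353, 3.122, -0.0]
force: [0.6, 0.5, -0.8]
grip_width: 0.0389
gripper_force: 30.4
```

Run:
```python
from h import *
f=grab_frame("side"); c=f[150:330,140:380]; cv2.imwrite("pics/s4.png",cv2.resize(c,None,fx=3.3,fy=3.3,interpolation=cv2.INTER_CUBIC)[:,:,::-1])
plan(.442,.085,.025,77.1)
a=np.linspace(0,6.283,200); c=bot.state()["ee_pos"]
for dz in (-.009,-.015):
    q=np.array([proj(PS,c+[.028*np.cos(t),.028*np.sin(t),dz]) for t in a]); q=(q-[140-.35,150-.35])*3.3
    print("pred flange",dz,q.min(0).round(0),q.max(0).round(0))
```

```text
at [0.4409 0.0857 0.0741] world d mm [  1.1  -0.7 -49.1]  shift units now-axes [-0.06 -0.02  2.46] after-turn axes [-0.06 -0.02  2.46] turn [ 0.    0.01 -0.  ] q1,q6 [0.   0.23]
pred flange -0.009 [248. 240.] [348. 312.]
pred flange -0.015 [249. 247.] [350. 320.]
```

View pics/s4.png

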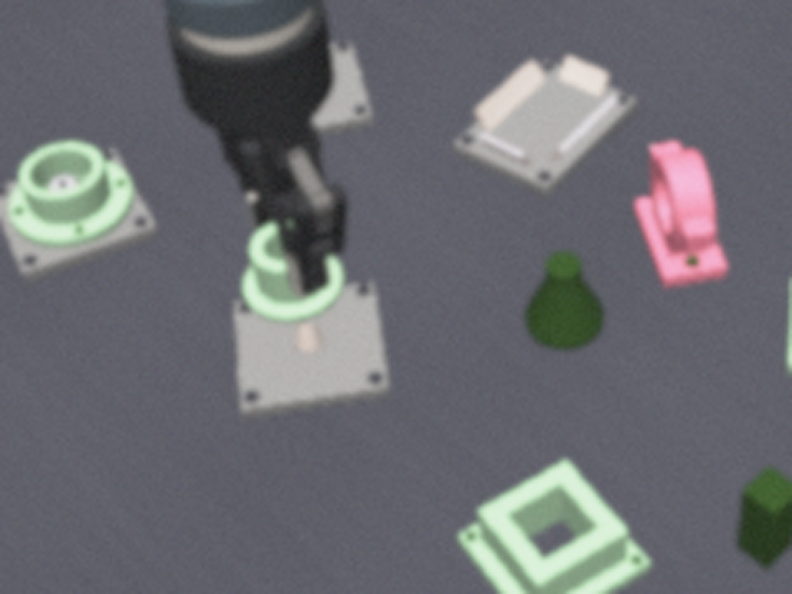

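The held flange spans x 241–345 with its bottom at 320. That is about 2 mm along +tool x from the gripper centre, so I'll correct for it while lowering.

>>> arm_command --steps "-0.14 -0.02 0.2 0 0 0;0 0 0.6 0 0 0;0 0 0.6 0 0 0;0 0 0.5 0 0 0;0 0 0.3 0 0 0;0 0 0.15 0 0 0;0 0 0 0 0 0;0 0 0 0 0 0"

```text
time: 18.18
ee_pos: [0.4436, 0.0848, 0.027]
orientation: [0.353, 3.121, 0.0]
force: [-0.5, -0.3, -0.2]
grip_width: 0.039
gripper_force: 30.4
```

>>> arm_command --steps "0 0 0.05 0 0 0;0 0 0 0 0 0;0 0 0 0 0 0"

```text
time: 18.43
ee_pos: [0.4435, 0.0849, 0.026]
orientation: [0.352, 3.121, 0.0]
force: [0.2, 0.1, -1.0]
grip_width: 0.0389
gripper_force: 30.4
```

>>> arm_command --steps "0 0 0.05 0 0 0;0 0 0.04 0 0 0;0 0 0 0 0 0;0 0 0 0 0 0"

```text
time: 18.77
ee_pos: [0.4436, 0.0849, 0.0249]
orientation: [0.352, 3.12, 0.0]
force: [-3.5, 1.1, 14.5]
grip_width: 0.0393
gripper_force: 31.6
```

Seated at 24.9 mm. Release, retract and go toward the housing.

>>> arm_command --steps "0 0 -0.03 0 0 0;0 0 0 0 0 0;0 0 0 0 0 0;0 0 0 0 0 0;0 0 0 0 0 0;0 0 0 0 0 0" --grip 0.9

```text
time: 19.27
ee_pos: [0.4432, 0.0849, 0.0243]
orientation: [-0.352, -3.121, 0.0]
force: [-0.3, 0.2, -0.1]
grip_width: 0.0809
gripper_force: 0.0
```

>>> arm_command --steps "0 0 -0.3 0 0 0;0 0 -0.7 0 0 0;0 0 -1 0 0 0;0 0 -1 0 0 0;0 0 -1 0 0 0;0 0 -1 0 0 0;0 0 0 0 0 0;0 0 0 0 0 0"

```text
time: 19.93
ee_pos: [0.4439, 0.0849, 0.1256]
orientation: [0.352, 3.119, 0.0]
force: [-0.6, 0.5, -1.1]
grip_width: 0.0812
gripper_force: 0.0
```

Run:
```python
from h import *
plan(.445,-.1168,.12,80.8)
```

```text
at [0.4439 0.0849 0.1256] world d mm [   1.1 -201.7   -5.6]  shift units now-axes [-2.3  -9.82  0.28] after-turn axes [-1.67 -9.95  0.28] turn [ 0.    0.02 -0.64] q1,q6 [0.   0.23]
```

>>> arm_command --steps "0 0 0 0 0 -0.64;-0.17 -1 0 0 0 0;-0.17 -1 0 0 0 0;-0.17 -1 0 0 0 0;-0.17 -1 0 0 0 0;-0.17 -1 0 0 0 0;-0.17 -1 0 0 0 0;-0.17 -1 0 0 0 0"

```text
time: 20.6
ee_pos: [0.4437, -0.0579, 0.1236]
orientation: [-0.252, -3.13, -0.001]
force: [0.3, -0.1, 0.3]
grip_width: 0.0811
gripper_force: 0.0
```

>>> arm_command --steps "-0.17 -1 0 0 0 0;-0.17 -1 0.3 0 0 0;-0.17 -0.95 0.7 0 0 0;0 0 0.7 0 0 0;0 0 0.3 0 0 0;0 0 0 0 0 0;0 0 0 0 0 0;0 0 0 0 0 0"

```text
time: 21.27
ee_pos: [0.4452, -0.1165, 0.0849]
orientation: [0.251, 3.131, -0.0]
force: [-0.4, -0.5, 0.6]
grip_width: 0.0811
gripper_force: 0.0
```

Run:
```python
from h import *
plan(.445,-.1168,.013,80.8)
```

```text
at [ 0.4452 -0.1165  0.0849] world d mm [ -0.2  -0.3 -71.9]  shift units now-axes [ 0.01 -0.02  3.59] after-turn axes [ 0.01 -0.02  3.59] turn [-0.    0.    0.01] q1,q6 [-0.44 -0.28]
```

>>> arm_command --steps "0 0 0.8 0 0 0;0 0 1 0 0 0;0 0 1 0 0 0;0 0 0.5 0 0 0;0 0 0.3 0 0 0;0 0 0 0 0 0;0 0 0 0 0 0"

```text
time: 21.85
ee_pos: [0.4454, -0.1169, 0.0131]
orientation: [0.251, 3.131, -0.0]
force: [0.8, 1.8, 0.2]
grip_width: 0.081
gripper_force: 0.0
```

>>> arm_command --steps "0 0 0 0 0 0;0 0 0 0 0 0;0 0 0 0 0 0;0 0 0 0 0 0;0 0 0 0 0 0;0 0 0 0 0 0;0 0 0 0 0 0;0 0 0 0 0 0" --grip -0.2 --force 30

```text
time: 22.52
ee_pos: [0.4455, -0.1171, 0.0134]
orientation: [0.252, 3.13, -0.001]
force: [0.3, 1.6, 5.1]
grip_width: 0.0545
gripper_force: 31.2
```

>>> arm_command --steps "0 0 -0.3 0 0 0;0 0 -0.6 0 0 0;0 0 -1 0 0 0;0 0 -1 0 0 0;0 0 -1 0 0 0;0 0 -1 0 0 0;0 0 -0.6 0 0 0;0 0 0 0 0 0"

```text
time: 23.18
ee_pos: [0.4462, -0.1175, 0.1255]
orientation: [0.252, 3.127, -0.003]
force: [0.6, -0.2, -0.5]
grip_width: 0.0542
gripper_force: 32.4
```

Run:
```python
from h import *
plan(.5805,.2722,.12,61.5)
```

```text
at [ 0.4462 -0.1175  0.1255] world d mm [134.3 389.7  -5.5]  shift units now-axes [-3.51 20.31  0.26] after-turn axes [ 3.4  20.33  0.27] turn [-0.01  0.05  3.37] q1,q6 [-0.44 -0.28]
```

>>> arm_command --steps "0 0 0 0 0 0.84;0 0 0 0 0 0.84;0 0 0 0 0 0.84;0 0 0 0 0.05 0.85;0.17 1 0 0 0 0;0.17 1 0 0 0 0;0.17 1 0 0 0 0;0.17 1 0 0 0 0"

```text
time: 23.85
ee_pos: [0.471, -0.0394, 0.122]
orientation: [-0.773, -3.039, -0.002]
force: [1.0, 0.0, 0.0]
grip_width: 0.0544
gripper_force: 32.4
```

>>> arm_command --steps "0.17 1 0 0 0 0;0.17 1 0 0 0 0;0.17 1 0 0 0 0;0.17 1 0 0 0 0;0.17 1 0 0 0 0;0.17 1 0 0 0 0;0.17 1 0 0 0 0;0.17 1 0 0 0 0"

```text
time: 24.52
ee_pos: [0.5236, 0.1144, 0.122]
orientation: [-0.772, -3.039, -0.001]
force: [1.5, -0.7, -0.6]
grip_width: 0.054
gripper_force: 32.4
```

>>> arm_command --steps "0.17 1 0 0 0 0;0.17 1 0 0 0 0;0.17 1 0 0 0 0;0.17 1 0 0 0 0;0.17 1 0.3 0 0 0;0.17 1 0.5 0 0 0;0.17 1 0.5 0 0 0;0.17 1 0.5 0 0 0"

```text
time: 25.18
ee_pos: [0.576, 0.2679, 0.0855]
orientation: [-0.773, -3.039, -0.001]
force: [0.9, -0.3, -0.3]
grip_width: 0.0542
gripper_force: 32.4
```

>>> arm_command --steps "0 0.3 0.5 0 0 0;0 0 0 0 0 0;0 0 0 0 0 0;0 0 0 0 0 0"

```text
time: 25.52
ee_pos: [0.5787, 0.2715, 0.0769]
orientation: [-0.773, -3.04, -0.001]
force: [-0.1, -0.4, -0.2]
grip_width: 0.0542
gripper_force: 32.4
```

Run:
```python
from h import *
f=grab_frame("side"); c=f[90:270,140:380]; cv2.imwrite("pics/s5.png",cv2.resize(c,None,fx=3.3,fy=3.3,interpolation=cv2.INTER_CUBIC)[:,:,::-1])
plan(.5805,.2722,.0234,61.5)
c=bot.state()["ee_pos"]
a=np.radians(61.5); r=np.array([[np.cos(a),-np.sin(a)],[np.sin(a),np.cos(a)]])
for dz in (-.0064,-.0134):
    q=np.array([proj(PS,c+np.r_[r@np.array(v)*.036,dz]) for v in ((1,1),(1,-1),(-1,-1),(-1,1))]); print(dz,((q-[140-.35,90-.35])*3.3).round(0).tolist())
```

```text
at [0.5789 0.2714 0.0773] world d mm [  1.6   0.8 -53.9]  shift units now-axes [-0.06  0.07  2.7 ] after-turn axes [-0.05  0.07  2.7 ] turn [-0.   -0.05 -0.01] q1,q6 [0.31 0.8 ]
-0.0064 [[228.0, 191.0], [335.0, 173.0], [355.0, 237.0], [243.0, 257.0]]
-0.0134 [[230.0, 200.0], [337.0, 182.0], [356.0, 245.0], [245.0, 265.0]]
```

View pics/s5.png

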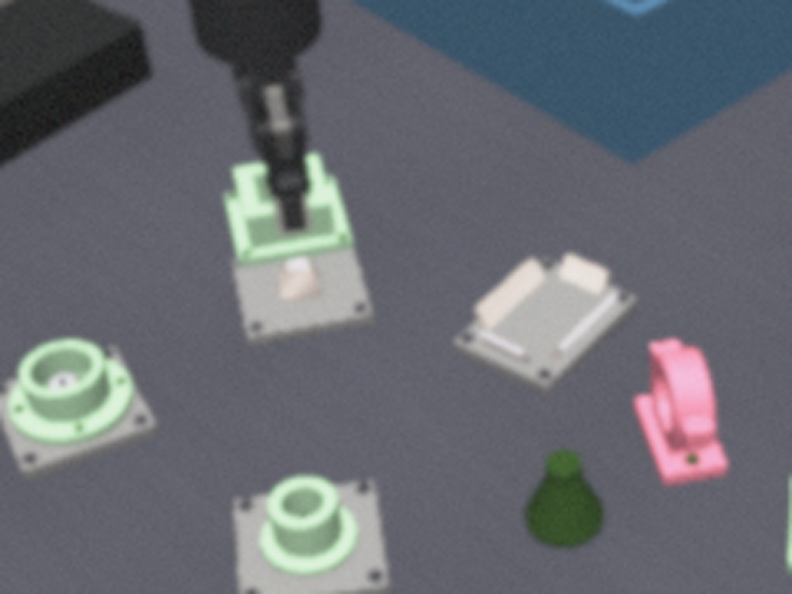

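The housing hangs square with the plate, flange corners at (225,193), (354,240) and (238,261), within about 2 mm of the prediction. Both seated bushes are flat. Lowering.

>>> arm_command --steps "-0.09 0.09 0.3 0 0 0;0 0 0.6 0 0 0;0 0 0.6 0 0 0;0 0 0.5 0 0 0;0 0 0.3 0 0 0;0 0 0.15 0 0 0;0 0 0.05 0 0 0;0 0 0 0 0 0"

```text
time: 26.23
ee_pos: [0.5813, 0.2731, 0.0269]
orientation: [-0.773, -3.04, -0.002]
force: [0.5, -0.0, -0.4]
grip_width: 0.0541
gripper_force: 32.4
```

>>> arm_command --steps "0 0 0 0 0 0;0 0 0 0 0 0"

```text
time: 26.4
ee_pos: [0.5814, 0.2733, 0.0273]
orientation: [-0.773, -3.041, -0.002]
force: [0.6, 0.7, -1.5]
grip_width: 0.0536
gripper_force: 32.4
```

>>> arm_command --steps "0 0 0.07 0 0 0;0 0 0.06 0 0 0;0 0 0.04 0 0 0;0 0 0 0 0 0;0 0 0 0 0 0"

```text
time: 26.82
ee_pos: [0.5811, 0.2733, 0.0236]
orientation: [-0.773, -3.04, -0.002]
force: [-0.5, 0.4, 2.3]
grip_width: 0.0541
gripper_force: 32.7
```

Contact beginning at 23.6 mm, as expected. One small press, then release.

>>> arm_command --steps "0 0 0.03 0 0 0;0 0 0 0 0 0;0 0 0 0 0 0"

```text
time: 27.07
ee_pos: [0.5811, 0.2733, 0.0235]
orientation: [-0.773, -3.041, -0.002]
force: [-3.4, -1.0, 7.1]
grip_width: 0.054
gripper_force: 33.4
```

>>> arm_command --steps "0 0 0 0 0 0;0 0 0 0 0 0;0 0 0 0 0 0;0 0 0 0 0 0;0 0 0 0 0 0;0 0 0 0 0 0" --grip 0.9

```text
time: 27.57
ee_pos: [0.5811, 0.2732, 0.0226]
orientation: [-0.773, -3.04, -0.001]
force: [0.0, 0.0, 0.0]
grip_width: 0.0813
gripper_force: 0.0
```

>>> arm_command --steps "0 0 -0.3 0 0 0;0 0 -0.7 0 0 0;0 0 -1 0 0 0;0 0 -1 0 0 0;0 0 -1 0 0 0;0 0 -1 0 0 0;0 0 -1 0 0 0;0 0 -1 0 0 0"

```text
time: 28.23
ee_pos: [0.5816, 0.2729, 0.1643]
orientation: [-0.773, -3.04, -0.002]
force: [-0.0, -0.5, -0.2]
grip_width: 0.081
gripper_force: 0.0
```

Run:
```python
from h import *
plan(.666,-.1168,.15,129.8)
```

```text
at [0.5816 0.2729 0.1643] world d mm [  84.4 -389.7  -14.3]  shift units now-axes [-13.01 -15.1    0.65] after-turn axes [  9.23 -17.67   0.72] turn [  0.03  -0.04 -11.92] q1,q6 [0.31 0.8 ]
```

>>> arm_command --steps "-0.86 -1 0 0 0 0;-0.86 -1 0 0 0 0;-0.86 -1 0 0 0 0;-0.86 -1 0 0 0 0;-0.86 -1 0 0 0 0;-0.86 -1 0 0 0 0;-0.86 -1 0 0 0 0;-0.86 -1 0 0 0 0" --grip 0.3

```text
time: 28.9
ee_pos: [0.6263, 0.0653, 0.1627]
orientation: [-0.773, -3.041, -0.002]
force: [0.2, 0.4, 0.0]
grip_width: 0.0556
gripper_force: 0.0
```

>>> arm_command --steps "-0.86 -1 0 0 0 0;-0.86 -1 0 0 0 0;-0.86 -1 0 0 0 0;-0.86 -1 0 0 0 0;-0.86 -1 0 0 0 0;-0.86 -1 0 0 0 0;-0.86 -1 0 0 0 0;0 0 0 0 0 -1"

```text
time: 29.57
ee_pos: [0.6658, -0.1185, 0.1614]
orientation: [-0.628, -3.074, -0.0]
force: [0.0, 0.4, 0.1]
grip_width: 0.0557
gripper_force: 0.0
```

>>> arm_command --steps "0 0 0 0 0 -1;0 0 0 0 0 -1;0 0 0 0 0 -1;0 0 0 0 0 -1;0 0 0 0 0 -1;0 0 0 0 0 -1;0 0 0 0 0 -1;0 0 0 0 0 -1"

```text
time: 30.23
ee_pos: [0.6651, -0.1139, 0.162]
orientation: [0.634, -3.073, -0.005]
force: [0.0, 0.2, -0.4]
grip_width: 0.0556
gripper_force: 0.0
```

>>> arm_command --steps "0 0 0 0 0 -1;0 0 0 0 0 -1;0 0 0 0 0 -0.92;0 0 0 0 0 0;0 0 0 0 0 0;0 0 0 0 0 0"

```text
time: 30.73
ee_pos: [0.6652, -0.1139, 0.1617]
orientation: [1.063, -2.953, -0.005]
force: [0.3, -0.2, -0.1]
grip_width: 0.0555
gripper_force: 0.0
```

Run:
```python
from h import *
plan(.666,-.1168,.043,129.8)
f=grab_frame("top"); cv2.imwrite("pics/t6.png",cv2.resize(f[170:370,160:480],None,fx=2.5,fy=2.5,interpolation=cv2.INTER_CUBIC)[:,:,::-1])
```

```text
at [ 0.6652 -0.1139  0.1617] world d mm [   0.8   -2.9 -118.7]  shift units now-axes [ 0.05 -0.16  5.94] after-turn axes [ 0.06 -0.14  5.94] turn [ 0.04 -0.02 -0.03] q1,q6 [-0.29 -0.99]
```

View pics/t6.png

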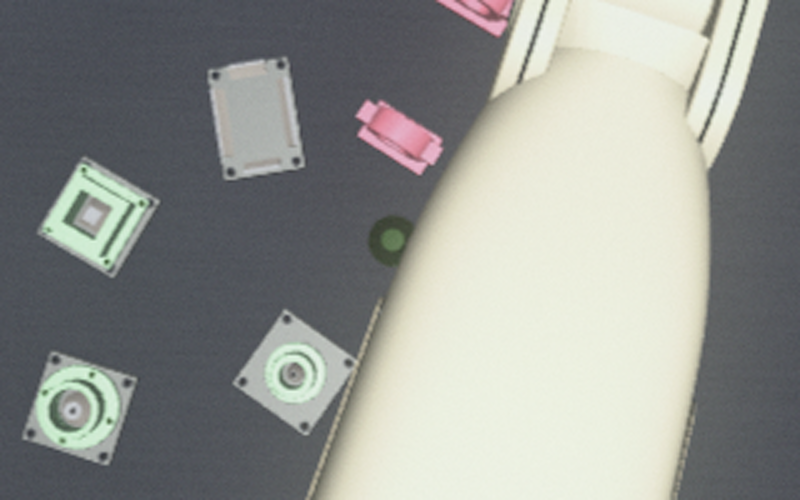

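The three seated patterns are each centred on the right plug: square at (92,215), thick at (75,410), thin at (294,374). The cup stands at (392,240). Down to the bracket.

>>> arm_command --steps "0.05 -0.15 0.7 0 0 0;0 0 1 0 0 0;0 0 1 0 0 0;0 0 1 0 0 0;0 0 1 0 0 0;0 0 0.7 0 0 0;0 0 0.5 0 0 0;0 0 0 0 0 0"

```text
time: 31.45
ee_pos: [0.6647, -0.1163, 0.0413]
orientation: [1.065, -2.949, -0.009]
force: [0.6, 0.8, -0.4]
grip_width: 0.0558
gripper_force: 0.0
```

Run:
```python
from h import *
plan(.666,-.1168,.043,129.8)
f=grab_frame("side"); c=f[150:330,290:530]; cv2.imwrite("pics/s7.png",cv2.resize(c,None,fx=3,fy=3,interpolation=cv2.INTER_CUBIC)[:,:,::-1])
```

```text
at [ 0.6647 -0.1163  0.0413] world d mm [ 1.3 -0.5  1.7]  shift units now-axes [-0.03 -0.06 -0.08] after-turn axes [-0.03 -0.06 -0.08] turn [ 0.07 -0.04 -0.02] q1,q6 [-0.3  -0.99]
```

View pics/s7.png

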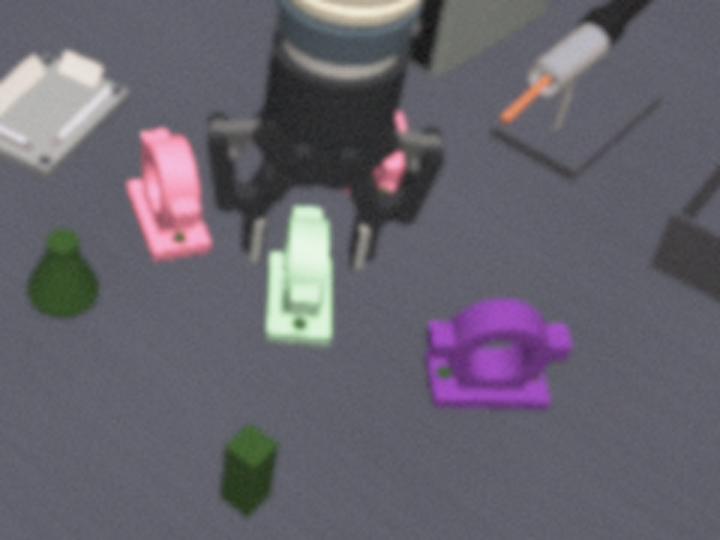

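The bracket ring at (308,240) sits between the pads at (256,240) and (362,245). The gripper is clear of both pink ones. Closing.

>>> arm_command --steps "-0.03 -0.06 -0.1 0 0 0;0 0 0 0 0 0;0 0 0 0 0 0;0 0 0 0 0 0;0 0 0 0 0 0;0 0 0 0 0 0;0 0 0 0 0 0;0 0 0 0 0 0" --grip -0.7 --force 35

```text
time: 32.17
ee_pos: [0.6678, -0.1174, 0.047]
orientation: [1.068, -2.953, -0.003]
force: [0.8, 0.8, 6.6]
grip_width: 0.023
gripper_force: 36.2
```

>>> arm_command --steps "0 0 -0.3 0 0 0;0 0 -0.6 0 0 0;0 0 -1 0 0 0;0 0 -1 0 0 0;0 0 -1 0 0 0;0 0 -1 0 0 0;0 0 -0.5 0 0 0;0 0 0 0 0 0"

```text
time: 32.83
ee_pos: [0.6684, -0.1177, 0.1563]
orientation: [1.069, -2.954, -0.002]
force: [0.7, 0.5, -0.0]
grip_width: 0.0233
gripper_force: 35.8
```

Run:
```python
from h import *
plan(.6754,.1295,.14,101)
```

```text
at [ 0.6684 -0.1177  0.1563] world d mm [  7.  247.2 -16.3]  shift units now-axes [-8.17  9.27  0.83] after-turn axes [-2.7  12.06  0.82] turn [ 0.01 -0.    5.02] q1,q6 [-0.3  -0.99]
```

>>> arm_command --steps "0 0 0 0 0 1;0 0 0 0 0 1;0 0 0 0 0 1;0 0 0 0 0 1;0 0 0 0 0 1;-0.23 1 0 0 0 0;-0.23 1 0 0 0 0;-0.23 1 0 0 0 0"

```text
time: 33.5
ee_pos: [0.6689, -0.0554, 0.1519]
orientation: [0.302, -3.121, -0.005]
force: [-1.5, 0.8, -1.2]
grip_width: 0.023
gripper_force: 35.8
```

>>> arm_command --steps "-0.23 1 0 0 0 0;-0.23 1 0 0 0 0;-0.23 1 0 0 0 0;-0.23 1 0 0 0 0;-0.23 1 0 0 0 0;-0.23 1 0 0 0 0;-0.23 1 0 0 0 0;-0.23 1 0 0 0 0"

```text
time: 34.17
ee_pos: [0.6741, 0.1092, 0.1524]
orientation: [0.304, -3.12, -0.004]
force: [-0.6, -0.7, -0.9]
grip_width: 0.0233
gripper_force: 35.8
```

>>> arm_command --steps "-0.23 1 0.5 0 0 0;0 0 1 0 0 0;0 0 0.5 0 0 0;0 0 0 0 0 0;0 0 0 0 0 0;0 0 0 0 0 0"

```text
time: 34.67
ee_pos: [0.6755, 0.1281, 0.1144]
orientation: [0.303, -3.123, -0.004]
force: [0.6, 0.1, -0.4]
grip_width: 0.023
gripper_force: 35.8
```

Run:
```python
from h import *
f=grab_frame("side"); c=f[80:260,200:440]; cv2.imwrite("pics/s8.png",cv2.resize(c,None,fx=3.3,fy=3.3,interpolation=cv2.INTER_CUBIC)[:,:,::-1])
plan(.6764,.1297,.057,101)
s=bot.state();c=s["ee_pos"];a=np.radians(11); u=np.array([np.cos(a),np.sin(a),0]);v=np.array([-u[1],u[0],0]); c=c-u*.001
for z in (-.037,-.047): print([((proj(PS,c+u*i*.035+v*j*.02+[0,0,z])-[200-.35,80-.35])*3.3).round(0).tolist() for i,j in ((1,1),(1,-1),(-1,-1),(-1,1))])
n=np.array([.6754,.1295,.01]);print("plate",[((proj(PS,n+u*i*.053+v*j*.038)-[200-.35,80-.35])*3.3).round(0).tolist() for i,j in ((1,1),(1,-1),(-1,-1),(-1,1))])
```

```text
at [0.6756 0.1282 0.1148] world d mm [  0.8   1.5 -57.8]  shift units now-axes [-0.06  0.06  2.89] after-turn axes [-0.05  0.07  2.89] turn [ 0.03 -0.03  0.01] q1,q6 [ 0.06 -0.13]
[[355.0, 232.0], [406.0, 253.0], [343.0, 311.0], [291.0, 288.0]]
[[356.0, 245.0], [406.0, 266.0], [344.0, 323.0], [292.0, 301.0]]
plate [[350.0, 288.0], [442.0, 328.0], [351.0, 417.0], [257.0, 372.0]]
```

View pics/s8.png

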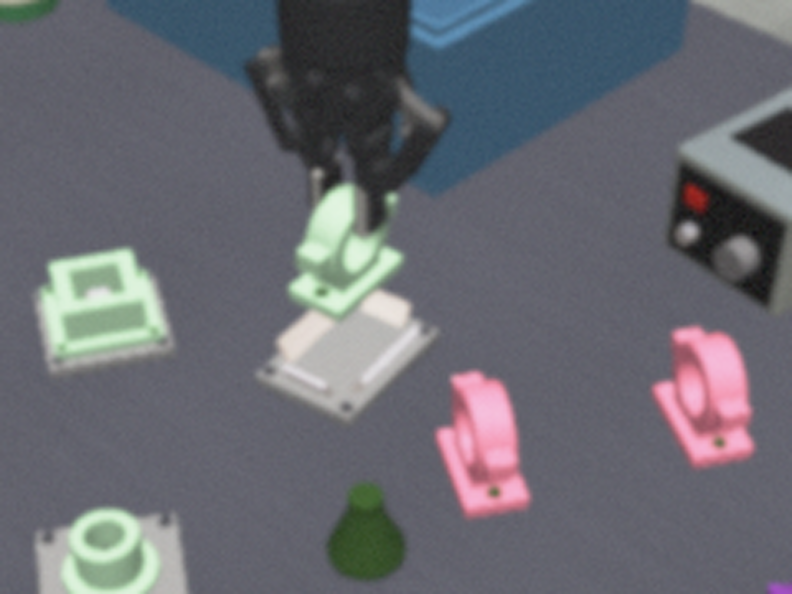

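The bracket hangs upright and lines up with the nest. The foot corners at (290,288) and (403,252) are within about 1 mm of the prediction. Lowering.

>>> arm_command --steps "-0.05 0.07 0.3 0.03 -0.03 0;0 0 0.6 0 0 0;0 0 0.6 0 0 0;0 0 0.5 0 0 0;0 0 0.4 0 0 0;0 0 0.2 0 0 0;0 0 0.1 0 0 0;0 0 0 0 0 0"

```text
time: 35.38
ee_pos: [0.6758, 0.1304, 0.0597]
orientation: [0.304, -3.126, 0.0]
force: [0.1, -0.3, -0.2]
grip_width: 0.023
gripper_force: 35.8
```

>>> arm_command --steps "0 0 0 0 0 0;0 0 0 0 0 0"

```text
time: 35.55
ee_pos: [0.6762, 0.1304, 0.0606]
orientation: [-0.305, 3.127, -0.0]
force: [0.4, 0.3, 0.1]
grip_width: 0.0233
gripper_force: 35.8
```

>>> arm_command --steps "0 0 0.07 0 0 0;0 0 0.06 0 0 0;0 0 0.04 0 0 0;0 0 0 0 0 0;0 0 0 0 0 0"

```text
time: 35.97
ee_pos: [0.676, 0.1305, 0.057]
orientation: [0.305, -3.126, -0.0]
force: [-0.6, 0.9, 3.0]
grip_width: 0.0235
gripper_force: 36.2
```

Contact at 57.0 mm, as expected. Small press, release and retract.

>>> arm_command --steps "0 0 0.03 0 0 0;0 0 0 0 0 0;0 0 0 0 0 0"

```text
time: 36.22
ee_pos: [0.676, 0.1306, 0.057]
orientation: [-0.305, 3.127, 0.0]
force: [-3.0, -0.0, 8.0]
grip_width: 0.0231
gripper_force: 36.6
```

>>> arm_command --steps "0 0 0 0 0 0;0 0 0 0 0 0;0 0 0 0 0 0;0 0 0 0 0 0;0 0 0 0 0 0;0 0 0 0 0 0" --grip 0.3

```text
time: 36.72
ee_pos: [0.6758, 0.1304, 0.0558]
orientation: [0.304, -3.126, 0.0]
force: [0.6, 0.2, -0.6]
grip_width: 0.0555
gripper_force: 0.0
```

>>> arm_command --steps "0 0 -0.3 0 0 0;0 0 -0.7 0 0 0;0 0 -1 0 0 0;0 0 -1 0 0 0;0 0 -1 0 0 0;0 0 -1 0 0 0;0 0 -1 0 0 0;0 0 -1 0 0 0"

```text
time: 37.38
ee_pos: [0.6758, 0.1304, 0.1976]
orientation: [0.305, -3.126, 0.0]
force: [0.6, -0.7, -0.7]
grip_width: 0.0557
gripper_force: 0.0
```

>>> arm_command --steps "1 0 0 0 0 0;1 0 0 0 0 0;1 0 0 0 0 0;1 0 0 0 0 0;1 0 0 0 0 0;1 0 0 0 0 0;1 0 0 0 0 0;0 0 0 0 0 0"

```text
time: 38.05
ee_pos: [0.5356, 0.1032, 0.1973]
orientation: [0.305, -3.126, 0.0]
force: [0.9, 0.4, -0.1]
grip_width: 0.0555
gripper_force: 0.0
```

Run:
```python
from h import *
f=grab_frame("side"); g=grab_frame("top")
A=cv2.resize(f[120:360,120:500],(800,505),interpolation=cv2.INTER_CUBIC)
cv2.imwrite("pics/s9.png",A[:,:,::-1]); print(bot.state()["time"],bot.state()["ee_pos"])
```

```text
38.15 [0.53853526 0.10340992 0.19714319]
```

View pics/s9.png

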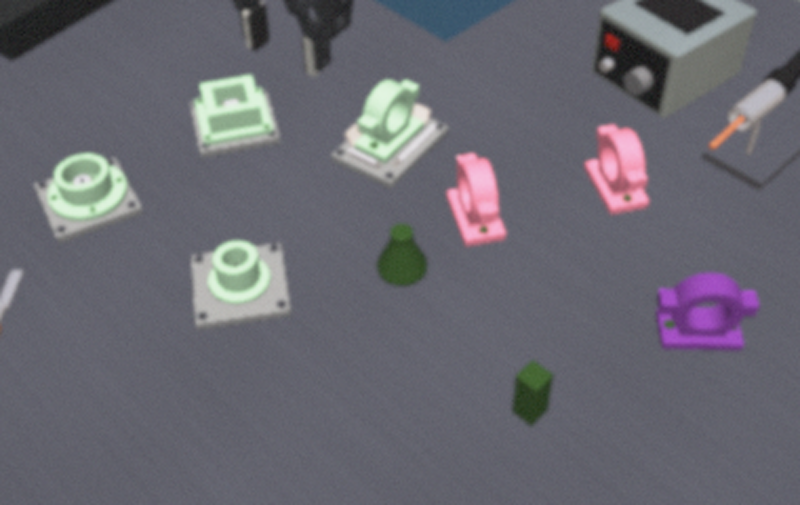

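All four patterns sit flat: bushes at (85,185) and (238,272), housing at (233,108), bracket upright in the nest at (388,118). The cup at (402,255) and stub at (532,392) stand where they were. Handing in.

```bash
python3 -c "
from rig import bot
print(bot.close_job())"
```

```text
the job is handed in; nothing more can be done
None
```

All four wax patterns are seated flat on their matching setters and let go, the runner stub and pouring cup are undisturbed, and I handed the job in at about 38 s of the 112 s allowed.

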